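Match the grinder pestle by fit and show its working end to the inspection camera

ROBOT

A 7-joint arm with a two-finger parallel gripper is mounted at the origin on a cart in front of the work surface, level with it; the furniture and walls round the work are solid. World frame = base frame: x ahead of the robot, y to its left, z up, the work surface at z = 0. Lengths are in mm, angles in rad, forces in N, time in s.
With the tool pointing down it reaches from about 425 to 950 mm from the base axis. Payload 4.7 kg.
Tool frame: the origin (TCP) lies on the centre line of the jaws, within the pads' length; the fingertips stand ahead of it and the grasp point (between the pads) lies 2 mm behind it (ctrl.tips_ahead is the z of the fingertips in the tool frame, in mm); z points along the fingers, y is the line along which they close (so a half turn about z gives the same grasp; the last joint's range is limited). The gripper opens to 85 mm and grips with 20 to 120 N. Pads are 22 mm wide; open, the fingers measure 114 mm over their backs; the gripper's body (76 mm by 85 mm) begins 54 mm behind the grasp point. The pads swing forward as they close: fully open they stand 13 mm farther back than shut.
Start: joints at [-1.226, 0.469, -0.049, 1.532, 0.024, 1.141, -0.082], TCP at [246.442, 628.421, 248.335] pointing down, gripper open.
Joint ranges: [-2.59, 2.59], [-0.33, 1.99], [-1.39, 1.29], [0.1, 2.45], [-1.04, 4.18], [0.21, 1.99], [-2.66, 2.66]. Speed limits (rad/s): [2.57, 2.57, 3.14, 3.14, 3.14, 3.14, 3.14].

INTERFACE

Orientations are given as a unit quaternion [w, x, y, z].
In Python, from cell import ctrl, optics, close_job gives the robot as it stands.
- The arm moves only by the tool apply_moves, never from a script. Its argument "moves" is text: rows parted by semicolons, each of 6 numbers parted by spaces: the shift along the tool's x, y, z normalised to -1 to 1, where 1 is 500 mm, then the turn, a rotation vector about the tool's x, y, z normalised to -1 to 1, where 1 is 1.5 rad. A call has exactly 8 rows; each row is the pose to reach, as a shift and turn from the pose commanded when the call began, along the tool's axes at that moment; what a row does not reach only later rows make up. A row lasts 1/8 s, in which the tool goes at most 62.5 mm and 10.7 degrees, less where a joint would pass 70% of its speed; a pose out of reach is approached as far as the arm can. A call with a number of a shift or a turn outside -1 to 1 is refused whole. A call with a gripper value outside its range is refused whole. "fingers" is the finger opening in mm, from 0 to 85.4, set as the call begins (left out, the last holds). The fingers move at their own pace and stop on an object; "squeeze" is the grip in N (left out, the last holds). Time passes only in rows, so rows that repeat a pose let the fingers close, or fill a call up. It gives the time, the measured TCP pose, the force, the opening and the grip force at its end, in the units of the state.
- ctrl.state(): the state, without advancing time (a new reading comes with each control period).
- optics.capture(name): name is "side" or "top"; returns the picture (420x560x3 uint8, red, green, blue); there is no depth.
- optics.get_calibration(name): a dict with "mtx" (3x3 intrinsics, pixels), "world_to_cam" (4x4, takes a point from world to camera coordinates). Camera axes: x right, y up, looking along -z (the intrinsics and any distortion apply to the point x, -y, -z); pixel columns grow to the right and rows downward; lengths in mm; the calibration is good to about 2 mm. A picture is of the moment at which its call begins. get_calibration takes no time and is no camera call.
- close_job(): hands the job in; it is judged then, once.
Trained networks look in the newest picture that a camera, given by its name, has taken for a name from the list of things; names that differ only in an ending like _2 or _b are one class to them, and where a whole thing is asked for, a point or a joint stands for the part that bears it (a point fixed in the world has none). Each returns a list of dicts, best first, with "p" (0 to 1); they miss things now and then, are a little off and sometimes report something else, mostly with a low value. They report only what shows in the picture. A call takes as long as a camera call. They do not tell look-alikes from the thing itself.
- optics.boxes_of(query, camera): "centre" ([row, column] in pixels, amid what is visible of it).
The state is a dict: "t": time; "joint_pos": joint angles; "qvel": joint speeds; "joint_efforts": joint torques, N m; "tcp_pos": TCP position; "eef_rot": TCP orientation; "wrist_force": force on the tool from outside, world axes, zero at the start; "moment": the same for the moment, N m; "grip_width": opening from 0.0 (shut) to 1.0 (fully open); "gripper_force": force on a finger pad.
Only numpy, scipy, OpenCV 4.12 (cv2) and the standard library are available. Lean on these libraries where they do the work, as an engineer would, in place of code of your own. Each camera call takes 0.05 s, during which the arm holds its last target. There are 200 camera calls.

TASK

Two washed tissue-grinder pestles hang in the slotted rack, and only one of them belongs to the steel grinder vessel: find it by trying, without forcing, which one slides down the bore until it rests on the vessel's floor, and hang a pestle that does not fit back in a rack slot. Then draw the fitting pestle out again and hold it up in front of the inspection camera, head end towards the lens, square on and centred in line with the lens, with the end of the head about 50 mm from the glass. Finish while holding it still there; do not drop a pestle and do not disturb the other things on the worktop.

Things in the scene. Friction and masses are not known exactly. Their poses are not given: they have to be found in the camera images.
- pestle_a: grinder pestle, 160 mm long, round, ~0.1 kg. Origin: centre of the head's end face; +z up the pestle. z 0-32 mm white head with rounded end, 32-110 steel shaft (dia 8), 110-114 collar (dia 24), 114-160 black cylindrical grip (dia 20). Hangs upright in a rack slot at the start. Its head is either 20 mm in diameter (fits the vessel) or 26 mm (does not): not told which
- pestle_b: grinder pestle, 160 mm long, round, ~0.1 kg. Origin: centre of the head's end face; +z up the pestle. z 0-32 mm white head with rounded end, 32-110 steel shaft (dia 8), 110-114 collar (dia 24), 114-160 black cylindrical grip (dia 20). Hangs upright in a rack slot at the start. Like the other but for the head: one has 20 mm (fits), one 26 mm; not told which
- pestle_a_grip (a point): middle of pestle_a's grip, on its axis, 140 mm from the head's end; the grip is clear from 114 to 160 mm
- pestle_b_grip (a point): the same on pestle_b
- vessel: fixed steel tube, 30 mm outside, 95 mm high, on a black base 72 mm in diameter. Origin: on the worktop, on the bore's axis; z up. Bore 22.5 mm in diameter from its flat floor at z = 20 mm to z = 85; above it the mouth flares to 38 mm inside (43 outside) at z = 95. A fitting head drops to the floor; the other stops in the flare, head end at z = 80 to 93 mm
- bore_mouth (a point): point on the bore's upright axis at the vessel's rim, 95 mm above the worktop
- rack: fixed aluminium rack, 170 mm wide (y), 100 deep (x); origin: centre of its foot on the worktop; open front to -x. Flat top: upper side at z = 132 mm, x -28 to +34, with a 4 mm high lip at the front. Two slots 13.5 mm wide, open in front. To take a pestle: lift 8 mm or a little more over the lip, draw it out 70 mm along -x (heads do not pass upwards). Hang it the reverse way
- slot_0 (a point): hanging place in the first slot, at x = 0, y = -42 mm of the rack, 132 mm above the worktop: the pestle's axis passes here, the underside of its collar (110 mm from the head's end) rests at this height
- slot_1 (a point): the same for the second slot, at x = 0, y = +42 mm of the rack
- camera_lens: inspection camera: white barrel 37 mm in diameter, 92 long. Origin: centre of its front rim at the glass, 108 mm above the worktop; +z: line of sight out of the lens, rising 60 degrees above level, roughly towards the robot (heading varies). To show a pestle: head end on this axis at z = 50 mm, pestle's +z parallel to the lens's +z, grip farther out than the head
- inspection_camera: the fixed stand that carries camera_lens; origin: centre of its foot's underside on the worktop. A steel post beside the barrel (33 mm to +y of its frame) rises to 124 mm
- timer: white bench timer, 66x62x20 mm, bystander; origin: centre of its underside
- specimen_jar: jar with a green screw cap, 51 mm in diameter, 62 mm high, bystander; origin: centre of its underside
- reagent_bottle: white bottle with a screw cap, 38 mm in diameter, 84 mm high, bystander; origin: centre of its underside
- calculator: pocket calculator, 125x75x14 mm, bystander; origin: centre of its underside
- stain_bottle: brown bottle, 42 mm in diameter, 102 mm high, at the back, bystander; origin: centre of its underside
Mind the look-alikes: they are no part of the job. What is shaped like the pestle_a but red is not meant.

How it is judged:
By the outcome, as a careful person would: the job done as asked, in the order asked, and still so for the second after the job is handed in, while the arm keeps its last pose, push and grip.
It also fails if it takes over 72 s, if anything falls off the work surface, if the arm or the gripper's body presses on something with over 40 N, if the wrist force passes 120 N, or if a joint passes its speed limit or range.

## Working session

There is one attempt and no reset: what is moved stays moved. The work goes in short steps, Python scripts to look and compute and a tool call to move; the robot and the scene stay as the last step left them, time stands still between calls to the robot, and variables do not carry over. Pictures are saved under pics/ and viewed, at most 10 in all, crops included, and the job is handed in when it is done.

Besides the shell and the picture viewer there is one more tool, called after "Call:" by a JSON object that holds its "fn" and its "kwargs". apply_moves: Moves the arm, as the interface text tells. Its arguments: {"type":"object","properties":{"moves":{"type":"string"},"fingers":{"type":"number"},"squeeze":{"type":"number"}},"required":["moves"]}

```bash
ls; mkdir -p pics; python3 - <<'E'
from cell import ctrl, optics
import cv2,numpy as np
print(ctrl.state(), ctrl.tips_ahead)
ims=[]
for n in("side","top"):
    im=optics.capture(n); cv2.imwrite(f"pics/{n}0.png",im[:,:,::-1])
    c=optics.get_calibration(n); print(n,c)
    for q in ["pestle_a","pestle_a_grip","vessel","bore_mouth","rack","slot_0","slot_1","camera_lens","inspection_camera","timer","specimen_jar","reagent_bottle","calculator","stain_bottle"]:
        print(q,[(np.round(d["centre"]).tolist(),round(d["p"],2)) for d in optics.boxes_of(q,n)][:5])
E
```

```text
pics
{'t': 0.0, 'joint_pos': array([-1.22588573,  0.46945441, -0.04860678,  1.53368596,  0.02407528,
        1.14096838, -0.08228612]), 'qvel': array([ 0.00094522, -0.00016189, -0.0010138 , -0.00267578, -0.00139852,
        0.00050356, -0.00148163]), 'joint_efforts': array([-2.82574338e-04, -5.10301709e+01, -4.64405667e-02, -2.37716013e+01,
        1.07425265e-02,  7.30480766e-03, -1.76260755e-06]), 'tcp_pos': array([246.26504647, 627.89307835, 247.25603378]), 'eef_rot': array([-1.58952525e-04,  1.85796510e-01,  9.82587769e-01, -9.52666223e-04]), 'wrist_force': array([0.6753907 , 0.20875332, 0.07129013]), 'moment': array([0.03205084, 0.04912228, 0.00353603]), 'gripper_force': 0.0, 'grip_width': 0.9978705260938469} 17.0
side {'mtx': array([[391.44392942,   0.        , 275.13773169],
       [  0.        , 391.44392942, 208.6709054 ],
       [  0.        ,   0.        ,   1.        ]]), 'world_to_cam': array([[ 9.99967002e-01,  7.24808504e-03,  3.66887613e-03,
        -5.96267396e+02],
       [-6.03958127e-03,  3.61244810e-01,  9.32451452e-01,
        -7.54430557e+01],
       [ 5.433124
[... 1261 characters left out ...]
0.00000000e+00,  0.00000000e+00,
         1.00000000e+00]])}
pestle_a [([186.0, 170.0], 0.72), ([175.0, 211.0], 0.67)]
pestle_a_grip [([176.0, 216.0], 0.57)]
vessel [([251.0, 271.0], 0.72)]
bore_mouth [([253.0, 271.0], 0.66)]
rack [([188.0, 199.0], 0.67)]
slot_0 [([189.0, 202.0], 0.88)]
slot_1 [([189.0, 202.0], 0.88)]
camera_lens [([159.0, 321.0], 0.54), ([130.0, 221.0], 0.24)]
inspection_camera [([161.0, 316.0], 0.72), ([190.0, 201.0], 0.71)]
timer [([294.0, 194.0], 0.83), ([252.0, 272.0], 0.35)]
specimen_jar [([163.0, 268.0], 0.65)]
reagent_bottle [([238.0, 366.0], 0.82), ([178.0, 209.0], 0.16)]
calculator [([281.0, 405.0], 0.6), ([190.0, 202.0], 0.28)]
stain_bottle [([130.0, 223.0], 0.6)]
```

```bash
python3 - <<'E'
import cv2
s=cv2.imread("pics/side0.png");t=cv2.imread("pics/top0.png")
a=cv2.resize(t[90:330,130:430],None,fx=2.6,fy=2.45,interpolation=cv2.INTER_CUBIC)
cv2.imwrite("pics/top_c.png",cv2.resize(t[90:330,130:430],None,fx=2.5,fy=2.5,interpolation=cv2.INTER_CUBIC))
cv2.imwrite("pics/side_c.png",cv2.resize(s[130:330,170:370],None,fx=3,fy=3,interpolation=cv2.INTER_CUBIC))
E
```

```text
(no output)
```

View pics/top_c.png

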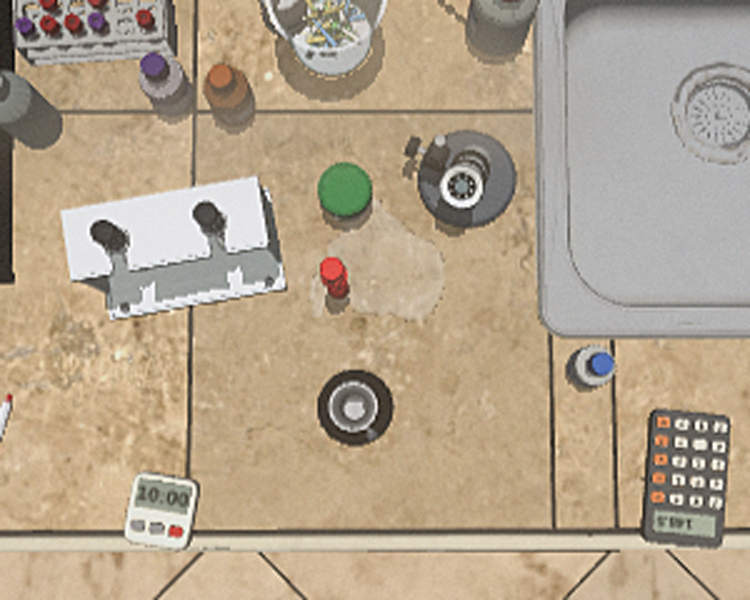

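View pics/side_c.png

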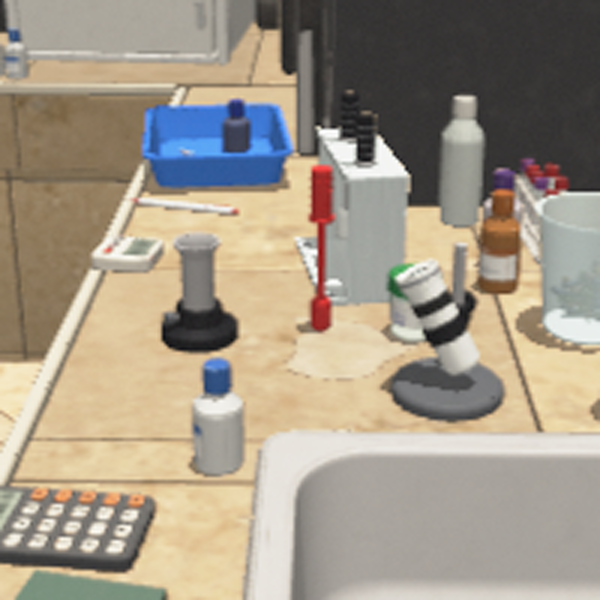

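Top view (full pixels, col,row): two dark grips in the rack at (173,184) and (214,177), which are the candidates. The red standing look-alike is at (263,200) and is excluded. The vessel is at (272,252), the lens ring at (314,164), the green jar at (268,166), and the reagent bottle at (370,236).

```bash
cat > h.py <<'E'
import numpy as np, cv2
from cell import ctrl, optics
from scipy.optimize import least_squares
from scipy.spatial.transform import Rotation as Rot
C={n:optics.get_calibration(n) for n in("side","top")}
def proj(n,P):
    P=np.atleast_2d(np.asarray(P,float)); c=C[n]; W=c["world_to_cam"]
    q=(P@W[:3,:3].T+W[:3,3])*[1,-1,-1]; u=q@c["mtx"].T
    return u[:,:2]/u[:,2:]
def atz(n,px,z):
    return least_squares(lambda p:(proj(n,[p[0],p[1],z])[0]-px),[650,50]).x
def tri(ps,pt):
    r=least_squares(lambda p:np.r_[proj("side",p)[0]-ps,proj("top",p)[0]-pt],[650,50,100]); return r.x,np.abs(r.fun).max()
E
python3 - <<'E'
from h import *
s=cv2.imread("pics/side0.png");t=cv2.imread("pics/top0.png")
def blobs(im,mask,roi,amin=15):
    r0,r1,c0,c1=roi; m=np.zeros(mask.shape,np.uint8); m[r0:r1,c0:c1]=mask[r0:r1,c0:c1]
    n,l,st,ce=cv2.connectedComponentsWithStats(m)
    for i in range(1,n):
        if st[i,4]>=amin: print(st[i],ce[i].round(2))
gs=cv2.cvtColor(s,6).astype(int);gt=cv2.cvtColor(t,6).astype(int)
print("top dark grips");blobs(t,(gt<70).astype(np.uint8),(165,200,155,235))
print("side dark grips");blobs(s,(gs<70).astype(np.uint8),(155,195,280,300))
print("top vessel base");blobs(t,(gt<75).astype(np.uint8),(230,275,250,295))
print("top vessel dark/rim bright");blobs(t,(gt>130).astype(np.uint8),(240,263,260,283))
print("top lens white");blobs(t,(gt>200).astype(np.uint8),(150,180,300,330))
print("cam base top");blobs(t,((gt<110)).astype(np.uint8),(135,185,285,340))
a=np.hstack([cv2.resize(t[140:190,285:345],None,fx=6,fy=6,interpolation=2),cv2.resize(s[205:275,290:345],None,fx=6,fy=6,interpolation=2)[:300]])
b=cv2.resize(t[155:220,150:250],None,fx=4,fy=4,interpolation=2)[:260]
c=cv2.resize(s[155:235,265:310],None,fx=5,fy=5,interpolation=2)
A=np.zeros((600,800,3),np.uint8)
x=cv2.resize(t[138:188,285:345],None,fx=6,fy=6,interpolation=2);A[:300,:360]=x
x=cv2.resize(s[208:268,293:343],None,fx=5,fy=5,interpolation=2);A[:300,370:620]=x
x=cv2.resize(t[155:220,150:250],None,fx=4,fy=4,interpolation=2);A[310:570,:400]=x
x=cv2.resize(s[155:213,270:310],None,fx=5,fy=5,interpolation=2);A[305:595,410:610]=x
x=cv2.resize(s[200:248,222:254],None,fx=5,fy=5,interpolation=2);A[305:545,630:790]=x
cv2.imwrite("pics/det.png",A)
E
```

```text
top dark grips
[208 171  10  11  28] [212.07 175.11]
[167 178  13  12  65] [173.   183.62]
side dark grips
[280 155  20  29 419] [290.09 166.1 ]
top vessel base
[257 238  30  30 361] [272.15 252.43]
top vessel dark/rim bright
[262 243  19  20 101] [270.87 252.81]
[267 250   9   8  54] [271.26 253.28]
top lens white
[306 157  17  16  91] [314.16 165.45]
cam base top
[291 145  46  39 594] [310.33 163.78]
[309 159  11  11  57] [314.09 164.09]
```

View pics/det.png

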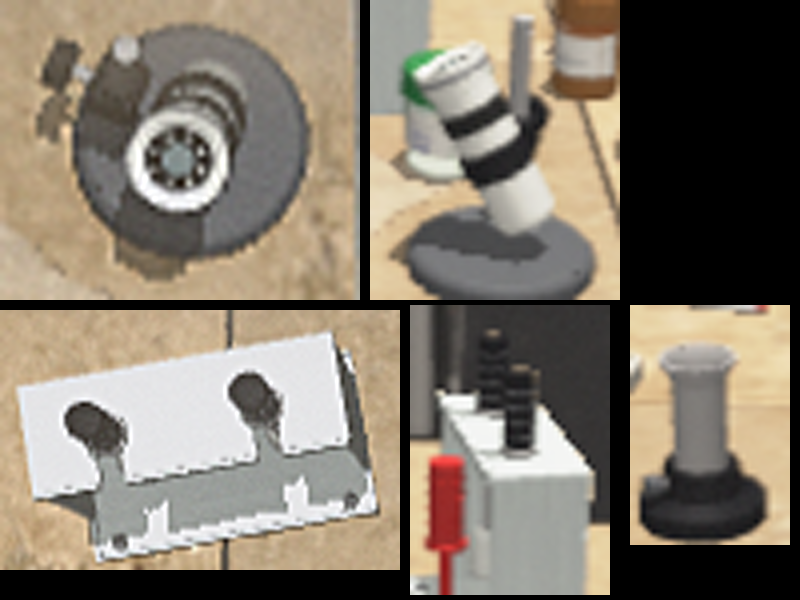

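Detail view: the lens ring is at top (314.2,164.5) and side (309.2,220), and the post top at top (305.9,145.6). The two grips hang upright in the rack slots, and the vessel rim is at side (235,210).

```bash
cat > fit.py <<'E'
from h import *
T=lambda x,y,s,c0,r0,X0,Y0:np.array([c0+(x-X0+.5)/s-.5,r0+(y-Y0+.5)/s-.5])
ct=lambda x,y:T(x,y,6,285,138,0,0); cs=lambda x,y:T(x,y,5,293,208,370,0)
rt=lambda x,y:T(x,y,4,150,155,0,310); rs=lambda x,y:T(x,y,5,270,155,410,305); vs=lambda x,y:T(x,y,5,222,200,630,305)
v,e=tri(vs(699,357),[271,252.5]); print("vessel rim",v.round(1),e, "atz top",atz("top",[271,252.5],95).round(1),"side",atz("side",vs(699,357),95).round(1))
# rack
def rk(p,P): c,s=np.cos(p[2]),np.sin(p[2]); P=np.asarray(P,float); return np.array([p[0]+c*P[0]-s*P[1],p[1]+s*P[0]+c*P[1],P[2]])
obs=[("top",rt(18,388),(34,85,132)),("top",rt(333,333),(34,-85,132)),("top",rt(35,498),(-28,85,134)),("top",rt(352,445),(-28,-85,134)),
("side",rs(490,472),(-28,-85,134)),("side",rs(590,472),(34,-85,132)),("side",rs(442,400),(-28,85,134)),
("side",rs(492,333),(0,42,182)),("side",rs(520,369),(0,-42,182)),("side",rs(492,412),(0,42,136)),("side",rs(520,453),(0,-42,136)),("top",rt(82,420),(0,42,182)),("top",rt(245,391),(0,-42,182))]
f=lambda p:np.concatenate([proj(n,rk(p,P))[0]-o for n,o,P in obs])
r=least_squares(f,[680,130,.15],x_scale=[1,1,.01],loss="soft_l1"); p=r.x; print("rack",p.round(3)); print(f(p).reshape(-1,2).round(1).tolist())
for y in(-42,42): print("slot",y,rk(p,(0,y,132)).round(1))
# camera
o2=[("top",ct(176,159),"L",0),("side",cs(453,62),"L",0),("side",cs(521,209),"L",-92),("top",ct(128,48),"P",124),("side",cs(522,17),"P",124),("top",ct(192,141),"F",8)]
def g(q):
    x,y,h,a=q; u=np.array([np.cos(h),np.sin(h),0]); d=.5*u+[0,0,.866]; F=np.array([x,y,0]); L=F+a*u+[0,0,108]
    out=[]
    for n,o,k,val in o2:
        if k=="L": out.append(proj(n,L+val*d)[0]-o)
        if k=="F": out.append(proj(n,F+[0,0,val])[0]-o)
        if k=="P": out.append(q[4]*0+proj(n,F+33*np.array([np.sin(h),-np.cos(h),0])+[0,0,val])[0]-o)
    return np.concatenate(out),L
r=least_squares(lambda q:g(q)[0],[700,-90,3.3,20,0]); h=r.x[2]; print("cam",r.x.round(2),"heading",np.degrees(h),"L",g(r.x)[1].round(1)); print(g(r.x)[0].reshape(-1,2).round(1).tolist())
print("L tri",tri(cs(453,62),ct(176,159)), "foot",atz("top",ct(192,141),8),"post",tri(cs(522,17),ct(128,48)))
for n,px,z in(("jar",[268,166],62),("red",[263.3,197],160),("reagent",[370.5,235],84)): print(n,atz("top",px,z).round(0))
E
python3 fit.py
```

```text
vessel rim [487.  -34.9  93.6] 0.5603831997650275 atz top [486. -35.] side [488.9 -38.1]
rack [6.34885e+02 1.23820e+02 1.73000e-01]
[[-0.1, -0.6], [-0.0, -0.5], [-0.4, 0.2], [-0.1, -0.4], [-1.2, 0.1], [0.1, -0.3], [-1.4, -1.7], [-0.2, 0.1], [-0.3, -0.1], [-0.4, -1.4], [-0.5, -1.7], [0.5, -0.4], [1.0, -0.3]]
slot -42 [642.1  82.4 132. ]
slot 42 [627.6 165.2 132. ]Traceback (most recent call last):
  File "fit.py", line 24, in <module>
    r=least_squares(lambda q:g(q)[0],[700,-90,3.3,20,0]); h=r.x[2]; print("cam",r.x.round(2),"heading",np.degrees(h),"L",g(r.x)[1].round(1)); print(g(r.x)[0].reshape(-1,2).round(1).tolist())
    return func(*args, **kwargs)
    vector_fun = VectorFunction(
        fun_wrapped,
    ...<6 lines>...
        workers=workers
    )
    self._update_fun()
    ~~~~~~~~~~~~~~~~^^
    self.f = self.fun_wrapped(xp_copy(self.x))
             ~~~~~~~~~~~~~~~~^^^^^^^^^^^^^^^^^
    return np.atleast_1d(self.fun(x))
                         ~~~~~~~~^^^
    return self.f(x, *self.args, **self.kwargs)
           ~~~~~~^^^^^^^^^^^^^^^^^^^^^^^^^^^^^^
  File "fit.py", line 24, in <lambda>
    r=least_squares(lambda q:g(q)[0],[700,-90,3.3,20,0]); h=r.x[2]; print("cam",r.x.round(2),"heading",np.degrees(h),"L",g(r.x)[1].round(1)); print(g(r.x)[0].reshape(-1,2).round(1).tolist())
                             ~^^^
  File "fit.py", line 17, in g
    x,y,h,a=q; u=np.array([np.cos(h),np.sin(h),0]); d=.5*u+[0,0,.866]; F=np.array([x,y,0]); L=F+a*u+[0,0,108]
    ^^^^^^^
ValueError: too many values to unpack (expected 4)
```

```bash
sed -i 's/x,y,h,a=q;/x,y,h,a=q[:4];/' fit.py; python3 fit.py | sed -n '/cam/,$p'
cat >> h.py <<'E'
def down(deg,tilt=None):
    "tool down, tool y at heading deg"
    a=np.radians(deg); y=np.array([np.cos(a),np.sin(a),0]); z=np.array([0,0,-1.]); return np.c_[np.cross(y,z),y,z]
def rows(targets,st=None):
    st=st or ctrl.state(); q=st["eef_rot"]; R0=Rot.from_quat([q[1],q[2],q[3],q[0]]).as_matrix()
    print("t",round(st["t"],2),"tcp",st["tcp_pos"].round(1),"y",R0[:,1].round(3),"z",R0[:,2].round(3),"F",st["wrist_force"].round(1),"g",round(st["grip_width"]*85.4,1),round(st["gripper_force"],1),"q",st["joint_pos"].round(2))
    for p,R in targets:
        d=R0.T@(np.array(p)-st["tcp_pos"])/500; w=Rot.from_matrix(R0.T@R).as_rotvec()/1.5
        print(" ".join(f"{v:.4f}" for v in np.r_[d,w]))
E
python3 -c "
from h import *
rows([((440,200,250),down(30)),((642,82,235),down(9.9))])"
```

```text
cam [ 705.55 -141.28    2.78   30.12    0.  ] heading 159.11036402473732 L [ 677.4 -130.5  108. ]
[[0.6, 0.6], [-1.4, -0.8], [1.6, 1.9], [-0.3, -0.5], [0.4, -0.7], [-0.7, 0.5]]
L tri (array([ 680.07477055, -129.48012422,  105.26330315]), np.float64(0.38048764619207986)) foot [ 706.75224689 -142.92410962] post (array([ 716.44429249, -111.23398211,  122.45459091]), np.float64(0.09001286955572141))
jar [684. -27.]
red [599. -21.]
reagent [ 524. -255.]
t 1.5 tcp [246.5 628.4 248.3] y [0.365 0.931 0.   ] z [-0.  0. -1.] F [-0.3 -0.  -0.7] g 85.5 0.0 q [-1.23  0.47 -0.05  1.53  0.02  1.14 -0.08]
-0.6733 -0.6563 -0.0035 0.0000 -0.0001 0.4489
-1.1355 -0.7285 0.0265 0.0000 -0.0001 0.6828
```

Call:
{"fn": "apply_moves", "kwargs": {"moves": "-0.11 -0.05 0 0 0 0.06; -0.22 -0.14 0 0 0 0.13; -0.32 -0.24 0 0 0 0.2; -0.43 -0.35 0 0 0 0.27; -0.53 -0.46 0 0 0 0.34; -0.62 -0.57 0 0 0 0.41; -0.67 -0.65 0 0 0 0.45; -0.67 -0.655 0 0 0 0.449", "fingers": 45, "squeeze": 60}}

```text
t: 2.5
tcp_pos: [439.5, 197.9, 248.7]
eef_rot: [0.0, 0.502, 0.865, 0.0]
wrist_force: [0.4, 1.2, 0.8]
grip_width: 0.526
gripper_force: 0.0
```

```bash
python3 -c "
from h import *
rows([((642.1,82.4,235),down(9.9)),((642.1,82.4,164),down(9.9))])"
```

```text
t 2.5 tcp [439.5 197.9 248.7] y [0.868 0.496 0.001] z [ 0.001  0.    -1.   ] F [0.4 1.2 0.8] g 44.9 0.0 q [-0.74  0.15  0.25  1.99 -0.04  1.01  0.06]
-0.4017 0.2371 0.0276 0.0005 0.0001 0.2312
-0.4017 0.2370 0.1696 0.0005 0.0001 0.2312
```

Call:
{"fn": "apply_moves", "kwargs": {"moves": "-0.08 0.05 0.01 0 0 0.05; -0.17 0.1 0.02 0 0 0.1; -0.25 0.15 0.025 0 0 0.15; -0.33 0.2 0.025 0 0 0.2; -0.38 0.225 0.025 0 0 0.22; -0.4 0.237 0.03 0 0 0.231; -0.4017 0.237 0.04 0 0 0.2312; -0.4017 0.237 0.04 0 0 0.2312"}}

```text
t: 3.5
tcp_pos: [640.4, 87.7, 227.6]
eef_rot: [-0.001, 0.641, 0.767, -0.0]
wrist_force: [0.1, 0.4, 0.3]
grip_width: 0.528
gripper_force: 0.0
```

```bash
python3 - <<'E'
from h import *
s=optics.capture("side")[:,:,::-1];t=optics.capture("top")[:,:,::-1]
A=np.zeros((480,800,3),np.uint8)
A[:480,:400]=cv2.resize(t[140:236,160:240],None,fx=5,fy=5,interpolation=2)
A[:480,400:800]=cv2.resize(s[110:206,250:330],None,fx=5,fy=5,interpolation=2)
cv2.imwrite("pics/m2.png",A)
rows([((642.1,82.4,164),down(9.9))])
E
```

```text
t 3.6 tcp [640.9  87.7 228.3] y [ 0.984  0.178 -0.001] z [-0.001  0.001 -1.   ] F [-0.   0.   0.9] g 45.0 0.0 q [-0.48  0.45  0.39  1.65 -0.19  1.08  0.14]
-0.0109 0.0006 0.1285 -0.0004 -0.0006 0.0038
```

View pics/m2.png

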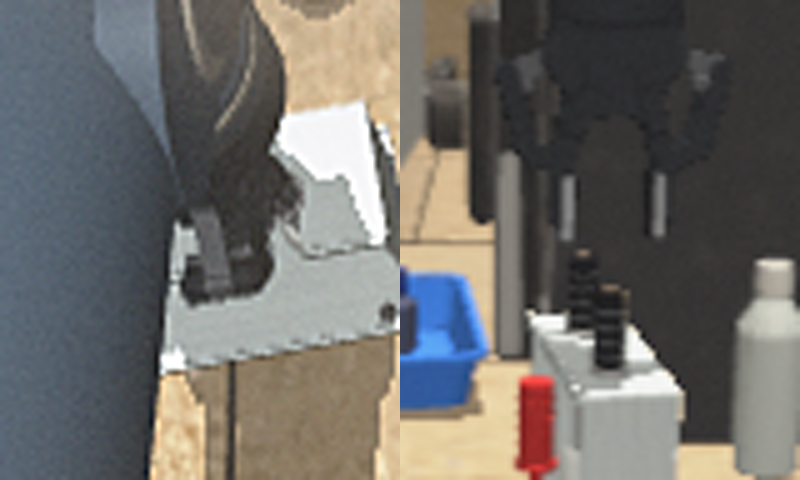

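Call:
{"fn": "apply_moves", "kwargs": {"moves": "-0.0109 0.001 0.02 0 0 0.004; -0.0109 0.001 0.06 0 0 0.004; -0.0109 0.001 0.1 0 0 0.004; -0.0109 0.001 0.13 0 0 0.004; -0.0109 0.001 0.13 0 0 0.004; -0.0109 0.001 0.13 0 0 0.004; -0.0109 0.001 0.13 0 0 0.004; -0.0109 0.001 0.13 0 0 0.004"}}

```text
t: 4.6
tcp_pos: [643.6, 81.3, 163.9]
eef_rot: [0.0, 0.644, 0.765, 0.0]
wrist_force: [0.2, 0.7, 0.2]
grip_width: 0.527
gripper_force: 0.0
```

Call:
{"fn": "apply_moves", "kwargs": {"moves": "0 0 0 0 0 0; 0 0 0 0 0 0; 0 0 0 0 0 0; 0 0 0 0 0 0; 0 0 0 0 0 0; 0 0 0 0 0 0; 0 0 0 0 0 0; 0 0 0 0 0 0", "fingers": 0, "squeeze": 60}}

```text
t: 5.6
tcp_pos: [643.3, 81.2, 163.6]
eef_rot: [-0.0, 0.644, 0.765, 0.0]
wrist_force: [-2.2, 0.8, 5.0]
grip_width: 0.217
gripper_force: 58.5
```

```bash
python3 - <<'E'
from h import *
p=ctrl.state()["tcp_pos"]; a=np.radians(9.9); u=np.array([np.cos(a),np.sin(a),0])
rows([(p+[0,0,12],down(9.9)),(p+[0,0,12]-80*u,down(9.9)),(p+[0,0,60]-100*u,down(9.9))])
E
```

```text
t 5.6 tcp [643.3  81.2 163.6] y [0.985 0.17  0.   ] z [ 0.  0. -1.] F [-2.2  0.8  5. ] g 18.6 58.5 q [-0.45  0.52  0.37  1.7  -0.22  0.96  0.17]
0.0000 0.0000 -0.0240 0.0001 -0.0001 -0.0014
-0.0003 -0.1600 -0.0240 0.0001 -0.0001 -0.0014
-0.0004 -0.2000 -0.1200 0.0001 -0.0001 -0.0014
```

Call:
{"fn": "apply_moves", "kwargs": {"moves": "0 0 -0.012 0 0 0; 0 0 -0.024 0 0 0; 0 0 -0.024 0 0 0; 0 -0.04 -0.024 0 0 0; 0 -0.08 -0.024 0 0 0; 0 -0.12 -0.024 0 0 0; 0 -0.16 -0.024 0 0 0; 0 -0.17 -0.024 0 0 0"}}

```text
t: 6.6
tcp_pos: [558.5, 66.6, 175.2]
eef_rot: [-0.0, 0.644, 0.765, -0.0]
wrist_force: [1.0, 0.3, -0.5]
grip_width: 0.218
gripper_force: 58.6
```

```bash
python3 - <<'E'
from h import *
s=optics.capture("side")[:,:,::-1];t=optics.capture("top")[:,:,::-1]
cv2.imwrite("pics/s3.png",s);cv2.imwrite("pics/t3.png",t)
A=np.zeros((480,800,3),np.uint8)
A[:480,:400]=cv2.resize(t[150:246,170:250],None,fx=5,fy=5,interpolation=2)
A[:480,400:800]=cv2.resize(s[140:236,230:310],None,fx=5,fy=5,interpolation=2)
cv2.imwrite("pics/m3.png",A)
# head end at z = tcp-? : vessel target, head end at z 115
p=ctrl.state()["tcp_pos"]
rows([((520,10,260),down(9.9)),((487,-36,255),down(9.9))])
E
```

```text
t 6.7 tcp [559.5  66.8 175.4] y [0.985 0.17  0.001] z [ 0.  0. -1.] F [-0.1  1.  -0.6] g 18.6 58.6 q [-0.5   0.38  0.39  1.9  -0.18  0.9   0.15]
-0.0986 -0.0972 -0.1692 0.0003 -0.0001 -0.0014
-0.1780 -0.1778 -0.1593 0.0003 -0.0001 -0.0014
```

View pics/m3.png

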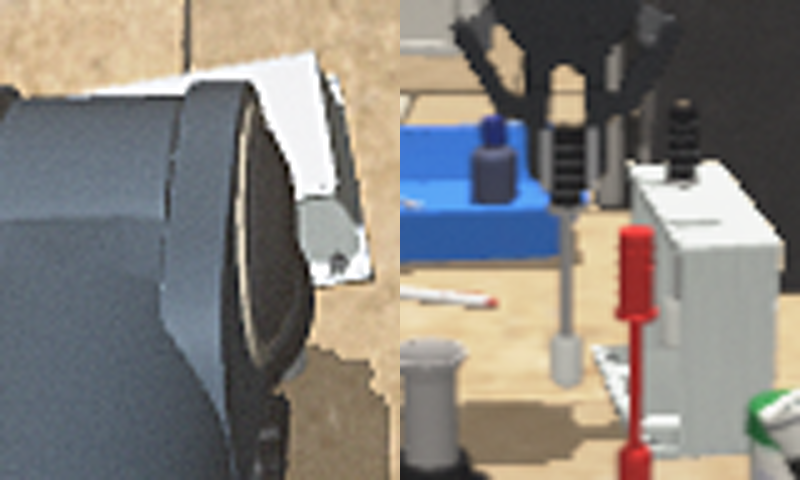

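Call:
{"fn": "apply_moves", "kwargs": {"moves": "0 0 -0.08 0 0 0; 0 0 -0.16 0 0 0; -0.05 -0.05 -0.162 0 0 0; -0.1 -0.1 -0.162 0 0 0; -0.14 -0.14 -0.162 0 0 0; -0.17 -0.17 -0.162 0 0 0; -0.18 -0.178 -0.16 0 0 0; -0.18 -0.178 -0.16 0 0 0"}}

```text
t: 7.7
tcp_pos: [487.4, -36.7, 255.3]
eef_rot: [0.0, 0.644, 0.765, 0.0]
wrist_force: [-0.1, 2.0, -1.2]
grip_width: 0.217
gripper_force: 58.8
```

```bash
python3 - <<'E'
from h import *
s=optics.capture("side")[:,:,::-1];t=optics.capture("top")[:,:,::-1]
cv2.imwrite("pics/s4.png",s);cv2.imwrite("pics/t4.png",t)
A=np.zeros((480,800,3),np.uint8)
A[:480,:400]=cv2.resize(t[205:285,240:307],(400,480),interpolation=2)
A[:480,400:800]=cv2.resize(s[140:260,190:290],None,fx=4,fy=4,interpolation=2)
cv2.imwrite("pics/m4.png",A)
p=ctrl.state()["tcp_pos"]; print(proj("side",p-[0,0,141.6]),proj("side",p-[0,0,110]),proj("side",[487.,-36,95]))
rows([((487.2,-37.4,255),down(9.9)),((487.2,-37.4,162),down(9.9))])
E
```

```text
[[234.7967215 203.2667036]] [[234.39793097 192.12825441]] [[234.78412261 209.70796489]]
t 7.8 tcp [487.7 -36.  255.2] y [0.985 0.171 0.   ] z [ 0.  0. -1.] F [-0.3 -0.3 -0.6] g 18.3 58.8 q [-0.43  0.16  0.47  1.98 -0.08  1.03  0.25]
-0.0025 -0.0014 0.0004 0.0002 -0.0001 -0.0003
-0.0026 -0.0014 0.1864 0.0002 -0.0001 -0.0003
```

View pics/m4.png

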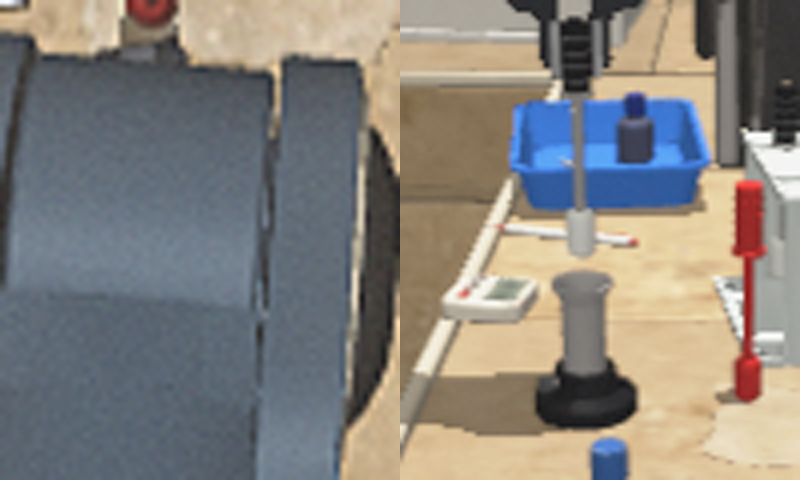

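```bash
python3 - <<'E'
from h import *
s=cv2.imread("pics/s4.png").astype(int).sum(2)
for r in (194,196,198,200,215,218,220,223): print(r,list(s[r,226:246]//3))
E
```

```text
194 [np.int64(119), np.int64(119), np.int64(122), np.int64(121), np.int64(122), np.int64(141), np.int64(169), np.int64(181), np.int64(186), np.int64(185), np.int64(178), np.int64(165), np.int64(160), np.int64(182), np.int64(195), np.int64(195), np.int64(194), np.int64(194), np.int64(194), np.int64(195)]
196 [np.int64(205), np.int64(206), np.int64(205), np.int64(205), np.int64(198), np.int64(177), np.int64(166), np.int64(174), np.int64(179), np.int64(180), np.int64(173), np.int64(162), np.int64(163), np.int64(189), np.int64(200), np.int64(201), np.int64(200), np.int64(200), np.int64(201), np.int64(202)]
198 [np.int64(204), np.int64(214), np.int64(212), np.int64(219), np.int64(226), np.int64(206), np.int64(163), np.int64(173), np.int64(179), np.int64(177), np.int64(172), np.int64(161), np.int64(168), np.int64(219), np.int64(232), np.int64(209), np.int64(206), np.int64(197), np.int64(193), np.int64(184)]
200 [np.int64(189), np.int64(188), np.int64(191), np.int64(194), np.int64(196), np.int64(187), np.int64(162), np.int64(172), np.int64(176), np.int64(176), np.int64(170), np.int64(160), 
[... 639 characters left out ...]
 np.int64(110), np.int64(158), np.int64(199), np.int64(195), np.int64(190), np.int64(189)]
220 [np.int64(192), np.int64(191), np.int64(191), np.int64(185), np.int64(149), np.int64(111), np.int64(118), np.int64(122), np.int64(124), np.int64(123), np.int64(122), np.int64(120), np.int64(118), np.int64(111), np.int64(111), np.int64(147), np.int64(185), np.int64(185), np.int64(183), np.int64(183)]
223 [np.int64(193), np.int64(194), np.int64(192), np.int64(181), np.int64(137), np.int64(109), np.int64(117), np.int64(120), np.int64(124), np.int64(124), np.int64(122), np.int64(121), np.int64(118), np.int64(110), np.int64(111), np.int64(156), np.int64(196), np.int64(193), np.int64(191), np.int64(189)]
```

Call:
{"fn": "apply_moves", "kwargs": {"moves": "-0.0026 -0.001 0 0 0 0; -0.0026 -0.001 0.02 0 0 0; -0.0026 -0.001 0.035 0 0 0; -0.0026 -0.001 0.045 0 0 0; -0.0026 -0.001 0.055 0 0 0; -0.0026 -0.001 0.062 0 0 0; -0.0026 -0.001 0.062 0 0 0; -0.0026 -0.001 0.062 0 0 0"}}

```text
t: 8.8
tcp_pos: [486.9, -38.4, 224.5]
eef_rot: [0.0, 0.644, 0.765, 0.0]
wrist_force: [-0.5, 0.5, -1.1]
grip_width: 0.218
gripper_force: 58.8
```

```bash
python3 -c "
from h import *
rows([((487.2,-37.4,162),down(9.9))])"
```

```text
t 8.8 tcp [486.9 -38.4 224.5] y [0.985 0.17  0.   ] z [ 0.  0. -1.] F [-0.5  0.5 -1.1] g 18.6 58.8 q [-0.41  0.19  0.47  2.01 -0.11  0.96  0.28]
0.0019 0.0008 0.1249 0.0003 -0.0000 -0.0014
```

Call:
{"fn": "apply_moves", "kwargs": {"moves": "0.002 0.001 0.005 0 0 0; 0.002 0.001 0.012 0 0 0; 0.002 0.001 0.02 0 0 0; 0.002 0.001 0.027 0 0 0; 0.002 0.001 0.034 0 0 0; 0.002 0.001 0.04 0 0 0; 0.002 0.001 0.04 0 0 0; 0.002 0.001 0.04 0 0 0"}}

```text
t: 9.8
tcp_pos: [487.2, -37.3, 204.4]
eef_rot: [0.0, 0.644, 0.765, 0.0]
wrist_force: [-0.3, 0.1, -0.8]
grip_width: 0.221
gripper_force: 58.8
```

```bash
python3 -c "
from h import *
rows([((487.2,-37.4,162),down(9.9))])"
```

```text
t 9.8 tcp [487.2 -37.3 204.4] y [0.985 0.17  0.   ] z [ 0.  0. -1.] F [-0.3  0.1 -0.8] g 18.9 58.8 q [-0.41  0.22  0.46  2.04 -0.12  0.91  0.29]
-0.0001 0.0000 0.0847 0.0001 -0.0000 -0.0014
```

Call:
{"fn": "apply_moves", "kwargs": {"moves": "0 0 0.015 0 0 0; 0 0 0.03 0 0 0; 0 0 0.045 0 0 0; 0 0 0.058 0 0 0; 0 0 0.068 0 0 0; 0 0 0.075 0 0 0; 0 0 0.08 0 0 0; 0 0 0.08 0 0 0"}}

```text
t: 10.8
tcp_pos: [487.0, -37.3, 164.2]
eef_rot: [-0.0, 0.644, 0.765, -0.0]
wrist_force: [0.4, -0.4, -0.1]
grip_width: 0.217
gripper_force: 58.8
```

Call:
{"fn": "apply_moves", "kwargs": {"moves": "0 0 0.001 0 0 0; 0 0 0.002 0 0 0; 0 0 0.003 0 0 0; 0 0 0.004 0 0 0; 0 0 0.005 0 0 0; 0 0 0.006 0 0 0; 0 0 0.006 0 0 0; 0 0 0.006 0 0 0"}}

```text
t: 11.8
tcp_pos: [487.2, -37.3, 161.6]
eef_rot: [0.0, 0.644, 0.765, 0.0]
wrist_force: [-2.1, 0.6, 3.0]
grip_width: 0.22
gripper_force: 59.2
```

Call:
{"fn": "apply_moves", "kwargs": {"moves": "0 0 0.001 0 0 0; 0 0 0.002 0 0 0; 0 0 0.002 0 0 0; 0 0 0.002 0 0 0; 0 0 0.002 0 0 0; 0 0 0.002 0 0 0; 0 0 0.002 0 0 0; 0 0 0.002 0 0 0"}}

```text
t: 12.8
tcp_pos: [487.6, -37.5, 161.5]
eef_rot: [0.0, 0.644, 0.765, 0.001]
wrist_force: [-2.6, 0.4, 10.6]
grip_width: 0.213
gripper_force: 60.3
```

```bash
python3 - <<'E'
from h import *
rows([((487.2,-37.3,275),down(9.9))])
# refine lens: silhouettes in initial pictures
s=cv2.imread("pics/side0.png");t=cv2.imread("pics/top0.png")
A=np.zeros((600,800,3),np.uint8)
q=[705.55,-141.28,2.78,30.1]
def circ(L,d,r):
    e1=np.cross(d,[0,0,1]);e1/=np.linalg.norm(e1);e2=np.cross(d,e1);a=np.linspace(0,6.283,40)
    return L+r*(np.cos(a)[:,None]*e1+np.sin(a)[:,None]*e2)
k=10
for n,im,c0,r0,X in(("top",t,290,142,0),("side",s,297,205,400)):
    A[:500,X:X+400]=cv2.resize(im[r0:r0+50,c0:c0+40],None,fx=k,fy=k,interpolation=2)
    h=q[2];u=np.array([np.cos(h),np.sin(h),0]);d=.5*u+[0,0,.866];L=np.array([678,-130.3,107])
    for z in(0,-92):
        P=proj(n,circ(L+z*d,d,18.5)); P=((P-[c0,r0]+.5)*k-.5+[X,0]).astype(int)
        cv2.polylines(A,[P],True,(0,255,0) if z else (0,0,255),1)
cv2.imwrite("pics/lens.png",A)
E
```

```text
t 12.8 tcp [487.6 -37.5 161.5] y [0.985 0.17  0.001] z [ 0.001  0.001 -1.   ] F [-2.6  0.4 10.6] g 18.2 60.3 q [-0.38  0.28  0.45  2.08 -0.17  0.81  0.34]
0.0006 -0.0005 -0.2271 0.0007 -0.0003 -0.0015
```

View pics/lens.png

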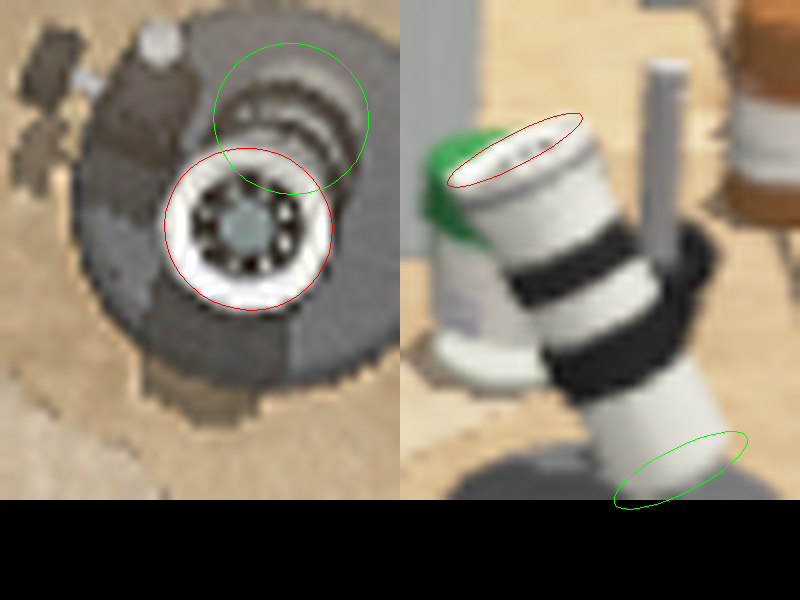

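The pestle stops on the floor: force rises to 10.6 N with no further descent at head z≈20, so the first pestle is the fitting one. Next I draw it straight up.

Call:
{"fn": "apply_moves", "kwargs": {"moves": "0 0 -0.02 0 0 0; 0 0 -0.06 0 0 0; 0 0 -0.1 0 0 0; 0 0 -0.14 0 0 0; 0 0 -0.18 0 0 0; 0 0 -0.22 0 0 0; 0 0 -0.26 0 0 0; 0 0 -0.28 0 0 0"}}

```text
t: 13.8
tcp_pos: [487.4, -37.3, 301.2]
eef_rot: [0.001, 0.644, 0.765, 0.001]
wrist_force: [-0.1, 0.5, -0.6]
grip_width: 0.217
gripper_force: 58.7
```

```bash
cat >> h.py <<'E'
L=np.array([678,-130.3,107.5]); hd=np.radians(159.3); d=np.array([.5*np.cos(hd),.5*np.sin(hd),.8660])
def show(L,d,dist,off=(1.5,0),b=141.6):
    z=-d; x=np.cross([0,0,1.],d)*-1; x/=np.linalg.norm(x)   # horizontal
    if x[1]<0: x=-x
    R=np.c_[x,np.cross(z,x),z]; return L+(dist+b)*d-R@[off[0],off[1],0],R
E
python3 - <<'E'
from h import *
print(show(L,d,50)); rows([show(L,d,100),show(L,d,50)])
E
```

```text
(array([587.85424958, -97.84027601, 273.4256    ]), array([[ 0.35347484,  0.81009453,  0.46772202],
       [ 0.93544403, -0.30610921, -0.17673742],
       [-0.        ,  0.5       , -0.866     ]]))
t 13.8 tcp [487.4 -37.3 301.2] y [0.985 0.17  0.002] z [ 0.002  0.    -1.   ] F [-0.1  0.5 -0.6] g 18.5 58.7 q [-0.44  0.11  0.48  1.91 -0.06  1.13  0.23]
-0.1281 0.1344 -0.0308 -0.3397 -0.0931 0.3464
-0.1535 0.1774 0.0559 -0.3397 -0.0931 0.3464
```

Call:
{"fn": "apply_moves", "kwargs": {"moves": "-0.015 0.015 -0.004 -0.04 -0.011 0.041; -0.035 0.037 -0.008 -0.093 -0.025 0.095; -0.055 0.058 -0.013 -0.146 -0.04 0.149; -0.076 0.08 -0.018 -0.2 -0.055 0.204; -0.095 0.1 -0.023 -0.253 -0.069 0.258; -0.114 0.12 -0.027 -0.303 -0.083 0.309; -0.125 0.131 -0.03 -0.33 -0.09 0.337; -0.128 0.1344 -0.031 -0.34 -0.093 0.346"}}

```text
t: 14.8
tcp_pos: [563.6, -89.0, 315.1]
eef_rot: [0.212, 0.795, 0.55, 0.146]
wrist_force: [0.2, 0.8, -0.2]
grip_width: 0.213
gripper_force: 58.8
```

```bash
python3 - <<'E'
from h import *
rows([show(L,d,100),show(L,d,50)])
E
```

```text
t 14.8 tcp [563.6 -89.  315.1] y [ 0.811 -0.306  0.498] z [ 0.466 -0.177 -0.867] F [ 0.2  0.8 -0.2] g 18.2 58.8 q [-0.49  0.02  0.5   2.06  0.31  0.59 -0.57]
0.0005 0.0030 -0.0021 -0.0013 0.0006 0.0005
0.0006 0.0032 0.0979 -0.0013 0.0006 0.0005
```

Call:
{"fn": "apply_moves", "kwargs": {"moves": "0.0006 0.003 0.012 -0.001 0 0; 0.0006 0.003 0.025 -0.001 0 0; 0.0006 0.003 0.04 -0.001 0 0; 0.0006 0.003 0.055 -0.001 0 0; 0.0006 0.003 0.07 -0.001 0 0; 0.0006 0.003 0.084 -0.001 0 0; 0.0006 0.003 0.094 -0.001 0 0; 0.0006 0.003 0.098 -0.001 0 0"}}

```text
t: 15.8
tcp_pos: [588.4, -97.9, 273.7]
eef_rot: [0.213, 0.794, 0.549, 0.147]
wrist_force: [-0.0, 0.6, -0.8]
grip_width: 0.219
gripper_force: 58.8
```

```bash
python3 - <<'E'
from h import *
s=optics.capture("side")[:,:,::-1].copy();t=optics.capture("top")[:,:,::-1].copy()
cv2.imwrite("pics/s5.png",s);cv2.imwrite("pics/t5.png",t)
rows([show(L,d,50)])
st=ctrl.state();q=st["eef_rot"];R=Rot.from_quat([q[1],q[2],q[3],q[0]]).as_matrix();ax=-R[:,2]
H=st["tcp_pos"]+R@[1.5,0,141.6]; print("head",H,"want",L+50*d,"axis",ax,d)
def circ(P,d,r):
    e1=np.cross(d,[0,0,1]);e1/=np.linalg.norm(e1);e2=np.cross(d,e1);a=np.linspace(0,6.283,40)
    return P+r*(np.cos(a)[:,None]*e1+np.sin(a)[:,None]*e2)
k=8;A=np.zeros((600,800,3),np.uint8)
for n,im,c0,r0,X in(("top",t,287,125,0),("side",s,285,180,400)):
    A[:,X:X+400]=cv2.resize(im[r0:r0+75,c0:c0+50],None,fx=k,fy=k,interpolation=2)
    for P,r,c in((L,18.5,(0,0,255)),(H+8*ax,10,(0,255,0)),(H+32*ax,10,(0,255,0)),(L-92*d,18.5,(255,0,0))):
        Q=((proj(n,circ(P,d,r))-[c0,r0]+.5)*k-.5+[X,0]).astype(int); cv2.polylines(A,[Q],True,c,1)
cv2.imwrite("pics/m5.png",A)
E
```

```text
t 15.9 tcp [588.4 -97.9 273.9] y [ 0.81  -0.305  0.5  ] z [ 0.468 -0.177 -0.866] F [-0.3  1.2 -1. ] g 18.4 58.8 q [-0.45  0.12  0.51  2.07  0.22  0.48 -0.49]
-0.0003 -0.0013 0.0003 0.0002 0.0003 0.0005
head [ 655.15409431 -121.58026301  151.28411186] want [ 654.61389923 -121.46312891  150.8       ] axis [-0.46782031  0.17725088  0.86586736] [-0.46772202  0.17673742  0.866     ]
```

View pics/m5.png

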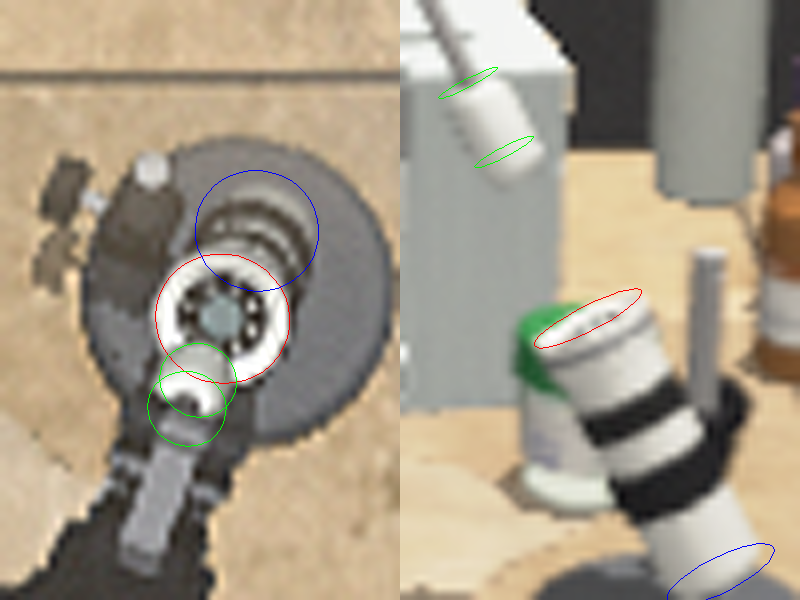

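The head sits on the lens axis in both views: side (517,172) against predicted (517,174), and the top disc centre matches the projected circle. The axes are parallel and the stand-off is about 50 mm. I'll settle it once, then hand in.

Call:
{"fn": "apply_moves", "kwargs": {"moves": "-0.0003 -0.001 0.0003 0 0 0; -0.0003 -0.001 0.0003 0 0 0; -0.0003 -0.001 0.0003 0 0 0; -0.0003 -0.001 0.0003 0 0 0; -0.0003 -0.001 0.0003 0 0 0; -0.0003 -0.001 0.0003 0 0 0; -0.0003 -0.001 0.0003 0 0 0; -0.0003 -0.001 0.0003 0 0 0"}}

```text
t: 16.9
tcp_pos: [588.0, -97.8, 273.7]
eef_rot: [0.213, 0.794, 0.549, 0.147]
wrist_force: [-0.1, 0.3, -0.9]
grip_width: 0.217
gripper_force: 58.8
```

```bash
python3 - <<'E'
from h import *
from cell import close_job
rows([show(L,d,50)])
print(close_job())
E
```

```text
t 16.9 tcp [588.  -97.8 273.7] y [ 0.81  -0.305  0.5  ] z [ 0.468 -0.177 -0.866] F [-0.1  0.3 -0.9] g 18.5 58.8 q [-0.45  0.12  0.51  2.07  0.22  0.48 -0.49]
-0.0001 -0.0005 0.0003 0.0004 0.0002 0.0006
the job is handed in; nothing more can be done
None
```

The job is handed in at 16.9 s: the first pestle I tried (slot_0) slid to the vessel floor, so the other was left untried in the rack, and the fitting one is held still on the lens axis, head about 50 mm from the glass by camera fit.

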